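Hang the polishing basket to drip behind the splash sash

TASK

At the drip bay of the polishing bench, slide the splash sash all the way down by its handle, hang the rectangular slotted-steel basket by its bail on the bay's empty hook, and then pull the sash all the way up again in front of it. Keep the basket upright on the way, and leave the round basket, the tall bottle and the other things on the bench where they stand.

Things in the scene. Friction and masses are not known exactly. Their poses are not given: they have to be found in the camera images.
- bay: Fixed steel drip bay. Origin on the bench, mid-width, in the sash plane; +x from sash to hooks (away from the robot), y along the sash. Tray x 0 to 200 mm, 300 mm wide, rim 20 mm high; sill 82 mm high just behind the sash; guide posts at y = +-150 mm, 190 mm high. Two hook posts at x = 150, y = +-70 mm.
- sash (a joint): Grey sheet sash at the bay's front, 284 mm wide, 90 mm tall, 5 mm thick, sliding vertically between the guide posts: 0 m = fully down (top edge 94 mm above the bench), 0.09 m = fully up (top edge 184 mm). It stays where it is left (friction about 5 N, mass 0.3 kg).
- sash_handle (a point): Grip point of the sash handle: black stub 14 mm wide (bay's y), 18 mm tall, sticking out 64 mm to the robot (bay's -x) from the middle of the sash's top edge. The point is the centre of its section, 44 mm out, 87 mm above the bench with the sash down. Grip from above, fingers closing along the bay's y.
- basket: Rectangular basket of slotted sheet steel, loose, about 0.2 kg: 64 (own x) by 110 (own y) by 40 mm high; origin at the centre of its underside, z up. Rigid U-shaped bail of 9 mm rod in its y-z plane: uprights at y = +-51 mm, straight level bar between, bar centre 100 mm above the underside. Window under the bar 93 mm wide, 55 mm high.
- bail (a point): Middle of the basket's bail bar (bar centre line, 100 mm above the underside); the bar runs 51 mm to either side along the basket's y. Axes as the basket's.
- hook: Empty hook: a steel rod 8 mm thick, post 215 mm tall, origin under its post on the bay's tray (8 mm above the bench), axes parallel to the bay's. From the top of the post a level arm runs 90 mm to its -x, then turns up to the tip. It may be the left or the right one.
- hook_seat (a point): Top of the empty hook's level arm just inside the upturn, 88 mm from its post, 215 mm above the bench; the arm lies along this point's x (+x to the post). A hung bail bar has its centre 4.5 mm above the arm's top.
- hook_tip (a point): Top of the upturned tip of the empty hook, 113 mm from its post, 235 mm above the bench.
- wheel_hook: The same kind of hook, but with a cloth buff wheel (92 mm across, 16 mm thick, centre 208 mm above the bench, top at 254 mm, 56 to 72 mm in front of its post) hanging on it. Fixed; origin as for the empty hook.
- round_basket: Round basket of slotted sheet steel, 80 mm across, 55 mm high, with a bail to 108 mm high; loose, not to be hung. Origin at the centre of its underside.
- bottle: Tall white bottle, 58 mm across, 200 mm tall, standing close to the rectangular basket beside one end of its bail; loose. Origin at the centre of its underside.
- compound_bar: Reddish bar of polishing compound, 85 x 40 x 30 mm, loose. Origin at the centre of its underside.
- jar: Jar 60 mm across, 65 mm tall, loose. Origin at the centre of its underside.
- mandrel: Upright tapered steel ring mandrel, 130 mm tall, foot 60 mm across, loose. Origin under its centre.
- brush: Hand brush lying on the bench, loose, under 40 mm high. Origin under its middle, along its own x.

How it is judged:
By the outcome, as a careful person would: the job done as asked, in the order asked, and still so for the second after the job is handed in, with the robot touching nothing.
It also fails if it takes over 72 s, if anything falls off the work surface, if the arm or the gripper's body presses on something with over 40 N, if the wrist force passes 120 N, or if a joint passes its speed limit or range.

ROBOT

A 6-joint arm with a two-finger parallel gripper is mounted at the origin on the work surface. World frame = base frame: x ahead of the robot, y to its left, z up, the work surface at z = 0. Lengths are in mm, angles in degrees, forces in N, time in s.
With the tool pointing down it reaches from about 350 to 850 mm from the base axis. Payload 8.1 kg.
Tool frame: the origin (TCP) lies on the centre line of the jaws, within the pads' length; the fingertips stand 14 mm ahead of it and the grasp point (between the pads) lies 5 mm behind it; z points along the fingers, y is the line along which they close (so a half turn about z gives the same grasp; the last joint's range is limited). The gripper opens to 85 mm and grips with 20 to 120 N. Pads are 22 mm wide; open, the fingers measure 114 mm over their backs; the gripper's body (76 mm by 85 mm) begins 54 mm behind the grasp point. The pads swing forward as they close: fully open they stand 13 mm farther back than shut.
Start: joints at [-73.763, 7.471, 85.268, -0, 87.261, -4.893], TCP at [216.318, -559.653, 245.292] pointing down, gripper open.
Joint ranges: [-169.43, 169.43], [-51.17, 129.36], [1.28, 143.12], [-76.62, 256.62], [0, 156.53], [-152.29, 152.29]. Speed limits (degrees/s): [136.94, 136.94, 159.86, 180, 180, 180].

INTERFACE

Orientations are given as [roll, pitch, yaw] about the fixed x, y, z axes, in that order (R = Rz(yaw) Ry(pitch) Rx(roll)).
In Python, from bench import sense, snapshot, camera_info, hand_in gives the robot as it stands. The module is installed in compiled form; this text tells all that it offers.
- The arm moves only by the tool apply_moves, never from a script. Its argument "deltas" is a list of rows, each a list of 7 numbers: the shift along the tool's x, y, z scaled (see below), then the turn, a rotation vector about the tool's x, y, z scaled (see below), then the opening, from 0 (shut) to 1 (fully open). In form: [[dx, dy, dz, ax, ay, az, claw], ...]. A call has 1 to 8 rows; each row shifts and turns the commanded pose from where the row before left it, along the tool's axes as they then stand; what a row does not reach is not made up. The controller multiplies each number of a shift by 0.03 m and each number of a turn by 0.08 rad. A row lasts 1/8 s, in which the tool goes at most 62.5 mm and 10.7 degrees, less where a joint would pass 70% of its speed; a pose out of reach is approached as far as the arm can. A call with a number of a shift or a turn outside -1 to 1 is refused whole. A call with a gripper value outside its range is refused whole. The fingers move at their own pace and stop on an object; "grip_force" is the grip in N (left out, the last holds). Time passes only in rows, so rows that do not move let the fingers close. It gives the time, the measured TCP pose, the force, the opening and the grip force at its end, in the units of the state.
- sense(): the state, without advancing time (a new reading comes with each control period).
- snapshot(name): name is "side" or "top" or "wrist"; returns the picture (480x640x3 uint8, red, green, blue); there is no depth.
- camera_info(name): a dict with "vertical_fov" (degrees; the focal length in pixels is half the picture's height over the tangent of half this angle, whatever the lens; pixels are square), "cx", "cy" (the principal point, pixels), "origin" and "rotation" of the camera in the world; the wrist camera has in their place "tool_from_camera" (4x4, takes a point from camera to tool coordinates, whose origin is the TCP and whose axes are the flange's). Camera axes: x right, y up, looking along -z (the intrinsics and any distortion apply to the point x, -y, -z); pixel columns grow to the right and rows downward; lengths in mm; the calibration is good to about 2 mm. The wrist camera is an equidistant fisheye: a pixel r from the principal point sees the ray r / f radians off the axis. A picture is of the moment at which its call begins: read the wrist's pose just before it. camera_info takes no time and is no camera call.
- hand_in(): hands the job in; it is judged then, once.
The state is a dict: "time": time; "joint_pos": joint angles; "qd": joint speeds; "joint_efforts": joint torques, N m; "tool_pos": TCP position; "tcp_rot": TCP orientation; "ft_force": force on the tool from outside, world axes, zero at the start; "wrist_torque": the same for the moment, N m; "finger_gap": finger opening in mm; "grip_force": force on a finger pad.
Only numpy, scipy, OpenCV 4.12 (cv2) and the standard library are available. Lean on these libraries where they do the work, as an engineer would, in place of code of your own. Each camera call takes 0.05 s, during which the arm holds its last target. There are 200 camera calls.

## Working session

There is one attempt and no reset: what is moved stays moved. The work goes in short steps, Python scripts to look and compute and a tool call to move; the robot and the scene stay as the last step left them, time stands still between calls to the robot, and variables do not carry over. Pictures are saved under pics/ and viewed, at most 10 in all, crops included, and the job is handed in when it is done.

Besides the shell and the picture viewer there is one more tool, called after ">>>" by a JSON object that holds its "name" and its "arguments", one argument or row to a line. apply_moves: Moves the arm, as the interface text tells. Its arguments: {"type":"object","properties":{"deltas":{"type":"array"},"grip_force":{"type":"number"}},"required":["deltas"]}

```bash
mkdir -p pics
python3 - <<'E'
from bench import *
import cv2,numpy as np
s=sense();print(s)
for n in("side","top","wrist"):
    print(n,camera_info(n)); cv2.imwrite(f"pics/{n}0.png",snapshot(n)[:,:,::-1])
E
```

```text
{'time': 0.0, 'joint_pos': array([-7.37626599e+01,  7.51731686e+00,  8.53279929e+01,  7.00827787e-06,
        8.72618260e+01, -4.89088800e+00]), 'qd': array([-0.08732007,  0.00624317, -0.00257611, -0.04875919,  0.04982766,
        0.00556807]), 'joint_efforts': array([-1.27839194e-03, -5.69389379e+01, -5.00566328e+01, -3.57244135e-04,
        1.45165657e-02,  1.74152336e-05]), 'tool_pos': array([ 216.17063515, -559.150456  ,  244.23371216]), 'tcp_rot': array([-1.79893255e+02, -9.14119565e-03,  2.11282193e+01]), 'ft_force': array([0.28868382, 0.41306439, 0.42171846]), 'wrist_torque': array([0.0251716 , 0.01701531, 0.0015293 ]), 'grip_force': 0.0, 'finger_gap': 85.54213870702985}
side {'vertical_fov': 50.54001908537867, 'cx': 319.1257405454221, 'cy': 240.12964433423883, 'origin': array([ 346.84316638,  668.28490108, 1061.39224504]), 'rotation': array([  39.09461397,   -0.19721314, -161.24732523])}
top {'vertical_fov': 47.26780578851592, 'cx': 316.13609580921707, 'cy': 235.94794771394956, 'origin': array([ 493.67806723,  -37.94343996, 1438.48949186]), 'rotation': array([  2.92916732,  -0.35763055, -90.58776968])}
wrist {'vertical_fov': 65.70646984690485, 'cx': 324.7321221762956, 'cy': 240.26882692157238, 'tool_from_camera': array([[ 2.99664874e-04,  9.54387777e-01,  2.98569726e-01,
         7.59072408e+01],
       [ 9.99999844e-01, -4.26875027e-04,  3.60851993e-04,
        -2.88427057e-01],
       [ 4.71844691e-04,  2.98569571e-01, -9.54387756e-01,
        -1.28470873e+02],
       [ 0.00000000e+00,  0.00000000e+00,  0.00000000e+00,
         1.00000000e+00]])}
```

View pics/side0.png

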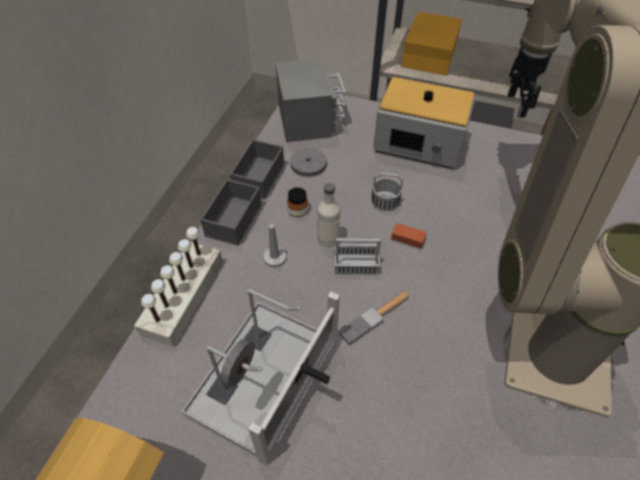

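View pics/top0.png

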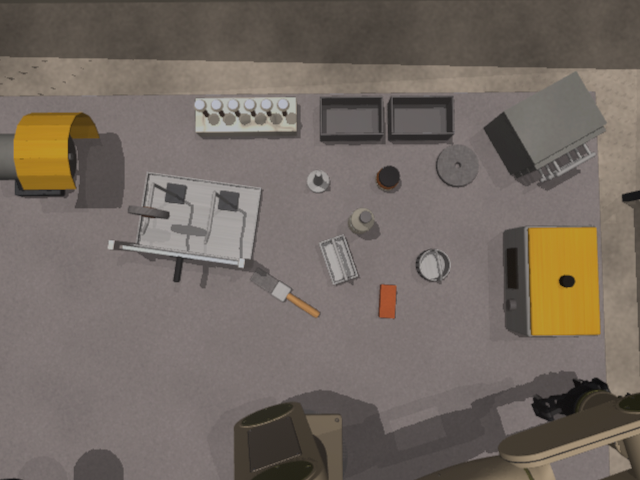

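The side and top pictures show the bay at top (110-262, 175-265), with the wheel on the left (+y) hook and the right hook empty. The sash handle is at top (178,270) / side (313,375). The rectangular basket is at top (338,260) / side (358,255), with the bottle next to it at top (361,222). I'll look closer at both.

```bash
cat > h.py <<'E'
import numpy as np,cv2
from scipy.spatial.transform import Rotation as R
from bench import *
def ray(n,u,v,st=None):
    c=camera_info(n);f=240/np.tan(np.radians(c['vertical_fov']/2))
    x,y=(u-c['cx'])/f,(v-c['cy'])/f
    if n=='wrist':
        r=np.hypot(x,y);k=np.sin(r)/r if r else 1
        d=np.array([x*k,-y*k,-np.cos(r)]);T=c['tool_from_camera']
        Rt=R.from_euler('xyz',st['tcp_rot'],degrees=True).as_matrix()
        return st['tool_pos']+Rt@T[:3,3],Rt@T[:3,:3]@d
    d=np.array([x,-y,-1.]);d/=np.linalg.norm(d)
    return np.array(c['origin']),R.from_euler('xyz',c['rotation'],degrees=True).as_matrix()@d
def plane(n,u,v,z,st=None):
    o,d=ray(n,u,v,st);return o+d*(z-o[2])/d[2]
def tri(*rs):
    A=0;b=0
    for o,d in rs:
        P=np.eye(3)-np.outer(d,d);A=A+P;b=b+P@o
    p=np.linalg.solve(A,b);return p,[np.linalg.norm(np.cross(p-o,d)) for o,d in rs]
def proj(n,p,st=None):
    c=camera_info(n);f=240/np.tan(np.radians(c['vertical_fov']/2))
    q=R.from_euler('xyz',c['rotation'],degrees=True).as_matrix().T@(np.array(p)-c['origin'])
    return c['cx']+f*q[0]/-q[2],c['cy']-f*q[1]/-q[2]
E
python3 - <<'E'
import cv2,numpy as np
t=cv2.imread('pics/top0.png');s=cv2.imread('pics/side0.png')
r=lambda i,x,y,w,h,k:cv2.resize(i[y:y+h,x:x+w],None,fx=k,fy=k,interpolation=cv2.INTER_CUBIC)
cv2.imwrite('pics/c1.png',r(t,100,165,280,130,2.85))
cv2.imwrite('pics/c2.png',r(s,180,180,220,150+135,2.1)[:600])
E
```

```text
(no output)
```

View pics/c1.png

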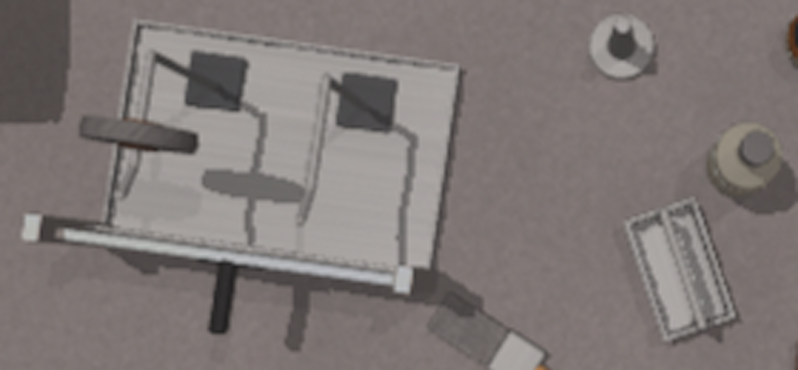

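View pics/c2.png

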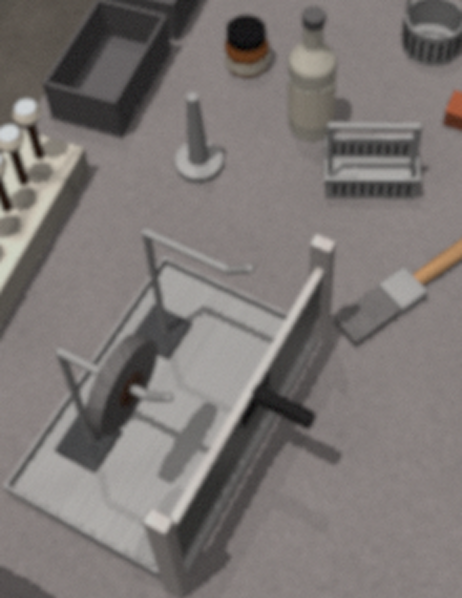

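The crops show the two guide post tops, the handle, the empty hook (tip at top (206,242) / side (299,308)) and the bail bar (side (337-380,240)). Next I triangulate them.

Run:
```python
from h import *
np.set_printoptions(precision=1,suppress=True)
T=lambda x,y:(100+x/2.85,165+y/2.85)
S=lambda x,y:(180+x/2.1,180+y/2.1)
P={'postL':(T(33,227),S(160,523)),'postR':(T(402,279),S(322,243)),'hooktip':(T(303,221),S(250,268)),'hookpost':(T(327,79),S(148,235)),
'handleend':(T(219,330),S(310,417)),'bailA':(T(661,211),S(330,126)),'bailB':(T(706,326),S(419,126)),'bottletop':(T(758,148),S(314,16))}
D={}
for k,(t,s) in P.items():
    p,e=tri(ray('top',*t),ray('side',*s));D[k]=p;print(k,p,e[0])
d=D['postL']-D['postR'];print('yaw y-axis',np.degrees(np.arctan2(-d[0],d[1])),np.linalg.norm(d))
d=D['bailA']-D['bailB'];print('bail dir',np.degrees(np.arctan2(d[1],d[0])),np.linalg.norm(d),(D['bailA']+D['bailB'])/2)
d=D['hookpost']-D['hooktip'];print('hook dir',np.degrees(np.arctan2(d[1],d[0])),np.linalg.norm(d))
```

```text
postL [541.9 420.7 183.8] 0.657275049934872
postR [497.8 124.8 189.6] 0.0777761006450333
hooktip [543.9 196.2 229.3] 0.5644802396349412
hookpost [655.3 181.  207.1] 1.1764295627099308
handleend [458.  280.3 150. ] 0.27191280701044535
bailA [553.5 -85.6 101.8] 0.5227552022106458
bailB [ 455.7 -122.9   97.2] 0.3169982358988102
bottletop [ 599.  -160.2  195.7] 0.3454504584704592
yaw y-axis -8.48027336434951 299.1587779606874
bail dir 20.889033049593245 104.88250708662397 [ 504.6 -104.2   99.5]
hook dir -7.758287692915058 114.67448482681627
```

>>> {"name": "apply_moves", "arguments": {
  "deltas": [
    [0,0,0,0,0,0.92,1],
    [0,0,0,0,0,0.92,1],
    [0,0,0,0,0,0.92,1],
    [0,0,0,0,0,0.92,1],
    [0,0,0,0,0,0.92,1],
    [0,0,0,0,0,0.92,1],
    [0,0,0,0,0,0.92,1],
    [0,0,0,0,0,0,1]
  ]
}}

```text
time: 1.15
tool_pos: [216.3, -559.5, 244.9]
tcp_rot: [-180.0, 0.0, -8.4]
ft_force: [-0.2, 0.8, 0.1]
finger_gap: 85.3
grip_force: 0.0
```

>>> {"name": "apply_moves", "arguments": {
  "deltas": [
    [0.15,-1,0,0,0,0,1],
    [0.15,-1,0,0,0,0,1],
    [0.15,-1,0,0,0,0,1],
    [0.15,-1,0,0,0,0,1],
    [0.15,-1,0,0,0,0,1],
    [0.15,-1,0,0,0,0,1],
    [0.15,-1,0,0,0,0,1],
    [0.15,-1,0,0,0,0,1]
  ]
}}

```text
time: 2.15
tool_pos: [287.1, -326.5, 245.2]
tcp_rot: [-180.0, -0.0, -8.3]
ft_force: [1.1, 0.6, 0.6]
finger_gap: 85.3
grip_force: 0.0
```

>>> {"name": "apply_moves", "arguments": {
  "deltas": [
    [0.15,-1,0,0,0,0,1],
    [0.15,-1,0,0,0,0,1],
    [0.15,-1,0,0,0,0,1],
    [0.15,-1,0,0,0,0,1],
    [0.15,-1,0,0,0,0,1],
    [0.15,-1,0,0,0,0,1],
    [0.15,-1,0,0,0,0,1],
    [0.15,-1,0,0,0,0,1]
  ]
}}

```text
time: 3.15
tool_pos: [357.7, -94.3, 245.3]
tcp_rot: [180.0, -0.0, -8.3]
ft_force: [0.2, -0.0, 0.5]
finger_gap: 85.3
grip_force: 0.0
```

>>> {"name": "apply_moves", "arguments": {
  "deltas": [
    [0.15,-1,0,0,0,0,1],
    [0.15,-1,0,0,0,0,1],
    [0.15,-1,0,0,0,0,1],
    [0.15,-1,0,0,0,0,1],
    [0.15,-1,0,0,0,0,1],
    [0.15,-1,0,0,0,0,1],
    [0.15,-1,0,0,0,0,1],
    [0.15,-1,0,0,0,0,1]
  ]
}}

```text
time: 4.15
tool_pos: [428.3, 137.9, 245.3]
tcp_rot: [180.0, -0.0, -8.3]
ft_force: [0.1, -0.1, 0.7]
finger_gap: 85.3
grip_force: 0.0
```

>>> {"name": "apply_moves", "arguments": {
  "deltas": [
    [0.15,-1,0,0,0,0,1],
    [0.15,-1,0,0,0,0,1],
    [0.15,-1,0,0,0,0,1],
    [0.15,-1,0,0,0,0,1],
    [0.1,-0.8,0,0,0,0,1],
    [0,0,0,0,0,0,1]
  ]
}}

```text
time: 4.9
tool_pos: [469.8, 277.4, 244.9]
tcp_rot: [180.0, 0.0, -8.2]
ft_force: [0.7, 0.3, 0.3]
finger_gap: 85.4
grip_force: 0.0
```

Run:
```python
from h import *
s=sense();print(s['time'],s['tool_pos'],s['tcp_rot'],s['joint_pos'])
cv2.imwrite('pics/w1.png',snapshot('wrist')[:,:,::-1])
```

```text
4.9 [469.82787154 277.37206179 244.85352244] [ 1.79984325e+02  3.98466152e-02 -8.19252980e+00] [ 2.51659066e+01 -9.01918715e-01  9.40085712e+01  8.83113076e-03
  8.69352484e+01  1.23357956e+02]
```

View pics/w1.png

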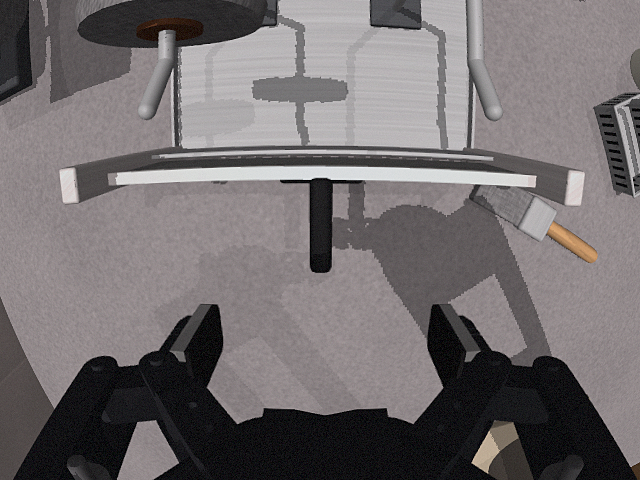

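The wrist view is sharp. The handle spans columns 309-331 and rows 180-271, the post tops are at (68,187) and (575,187), and the empty hook's tip is at (491,113). I measure from this view and cross it with the top camera.

Run:
```python
from h import *
np.set_printoptions(precision=1,suppress=True)
s=sense()
L=plane('wrist',68,187,190,s);Rr=plane('wrist',575,187,190,s);print(L,Rr)
d=L-Rr;print('yaw',np.degrees(np.arctan2(-d[0],d[1])),np.linalg.norm(d),(L+Rr)/2)
# outer post faces
print('tip z235',plane('wrist',491,113,235,s),'tip tri',tri(ray('wrist',491,113,s),ray('top',206.3,242.5),ray('side',299,307.6)))
print('handle end tri',tri(ray('wrist',320,270,s),ray('top',176.8,280.8),ray('side',327.6,378.6)))
print('post tris',tri(ray('wrist',68,187,s),ray('top',111.6,244.6)),tri(ray('wrist',575,187,s),ray('top',241,262.9)))
# handle height from width: handle edges at row 250
for z in (130,140,150,160):
    a=plane('wrist',309.5,255,z,s);b=plane('wrist',331,255,z,s);e=plane('wrist',320,271,z,s);m=plane('wrist',320,180,z,s)
    print(z,np.linalg.norm(a-b),e,m,np.linalg.norm(m-e))
```

```text
[542.4 419.6 190. ] [499.3 124.  190. ]
yaw -8.291846146901525 298.7034715897791 [520.8 271.8 190. ]
tip z235 [544.1 200.3 235. ] tip tri (array([544.1, 196.4, 228.5]), [np.float64(0.7186813959885344), np.float64(0.6473419790427513), np.float64(0.8036444310375381)])
handle end tri (array([457.6, 280.9, 151.9]), [np.float64(1.0184482502105539), np.float64(1.0371000601179152), np.float64(0.5996759695354952)])
post tris (array([542.4, 417.8, 192.2]), [np.float64(0.03493150613319699), np.float64(0.034931506133315963)]) (array([498.6, 124.6, 190.5]), [np.float64(0.8026490868654438), np.float64(0.8026490868654985)])
130 14.952309090089193 [447.2 283.2 130. ] [510.9 273.8 130. ] 64.33578803092394
140 14.337782889607773 [451.3 282.5 140. ] [512.3 273.5 140. ] 61.69164610371966
150 13.723256689126297 [455.3 281.8 150. ] [513.7 273.1 150. ] 59.04750417651526
160 13.108730488644877 [459.3 281.1 160. ] [515.1 272.8 160. ] 56.40336224931098
```

>>> {"name": "apply_moves", "arguments": {
  "deltas": [
    [0.12,-0.03,0.8,0,0,0,1],
    [0.12,-0.04,0.8,0,0,0,1],
    [0,0,0.8,0,0,0,1],
    [0,0,0.7,0,0,0,1],
    [0,0,0.4,0,0,0,1],
    [0,0,0,0,0,0,1]
  ],
  "grip_force": 60
}}

```text
time: 5.7
tool_pos: [476.8, 276.5, 139.5]
tcp_rot: [179.9, 0.1, -8.4]
ft_force: [-0.5, 0.1, 0.2]
finger_gap: 85.2
grip_force: 0.0
```

>>> {"name": "apply_moves", "arguments": {
  "deltas": [
    [0,0,0,0,0,0,0],
    [0,0,0,0,0,0,0],
    [0,0,0,0,0,0,0],
    [0,0,0,0,0,0,0],
    [0,0,0,0,0,0,0],
    [0,0,0,0,0,0,0]
  ]
}}

```text
time: 6.45
tool_pos: [477.8, 279.0, 140.9]
tcp_rot: [-179.8, -0.1, -8.4]
ft_force: [2.2, 7.3, -0.3]
finger_gap: 13.2
grip_force: 61.0
```

>>> {"name": "apply_moves", "arguments": {
  "deltas": [
    [0,0,0.3,0,0,0,0],
    [0,0,0.4,0,0,0,0],
    [0,0,0.4,0,0,0,0],
    [0,0,0.3,0,0,0,0],
    [0,0,0.2,0,0,0,0],
    [0,0,0,0,0,0,0]
  ]
}}

```text
time: 7.2
tool_pos: [477.8, 278.9, 92.2]
tcp_rot: [-179.8, -0.1, -8.4]
ft_force: [4.3, 9.5, -7.0]
finger_gap: 12.9
grip_force: 60.2
```

>>> {"name": "apply_moves", "arguments": {
  "deltas": [
    [0,0,0.1,0,0,0,0],
    [0,0,0,0,0,0,0]
  ]
}}

```text
time: 7.45
tool_pos: [477.8, 278.9, 89.7]
tcp_rot: [-179.8, -0.1, -8.4]
ft_force: [2.1, 8.3, -1.9]
finger_gap: 13.1
grip_force: 60.9
```

>>> {"name": "apply_moves", "arguments": {
  "deltas": [
    [0,0,0.1,0,0,0,0],
    [0,0,0.05,0,0,0,0],
    [0,0,0,0,0,0,0]
  ]
}}

```text
time: 7.82
tool_pos: [477.8, 278.9, 85.5]
tcp_rot: [-179.8, -0.1, -8.4]
ft_force: [0.7, 7.4, -0.7]
finger_gap: 13.2
grip_force: 61.3
```

>>> {"name": "apply_moves", "arguments": {
  "deltas": [
    [0,0,0.1,0,0,0,0],
    [0,0,0,0,0,0,0]
  ]
}}

```text
time: 8.07
tool_pos: [477.8, 279.0, 82.4]
tcp_rot: [-179.8, -0.1, -8.4]
ft_force: [1.5, 7.7, -1.1]
finger_gap: 13.0
grip_force: 61.1
```

>>> {"name": "apply_moves", "arguments": {
  "deltas": [
    [0,0,0.1,0,0,0,0],
    [0,0,0,0,0,0,0]
  ]
}}

```text
time: 8.32
tool_pos: [477.9, 279.0, 80.2]
tcp_rot: [-179.8, -0.1, -8.4]
ft_force: [-2.4, 5.1, 5.6]
finger_gap: 13.1
grip_force: 62.0
```

>>> {"name": "apply_moves", "arguments": {
  "deltas": [
    [0,0,0.1,0,0,0,0],
    [0,0,0,0,0,0,0]
  ]
}}

```text
time: 8.57
tool_pos: [477.9, 279.0, 80.0]
tcp_rot: [-179.8, -0.1, -8.4]
ft_force: [-16.9, -0.7, 31.6]
finger_gap: 12.9
grip_force: 65.9
```

The sash is on its stop. Now release it, rise, turn and go above the basket.

>>> {"name": "apply_moves", "arguments": {
  "deltas": [
    [0,0,-0.1,0,0,0,0.3],
    [0,0,0,0,0,0,1],
    [0,0,0,0,0,0,1],
    [0,0,0,0,0,0,1],
    [0,0,-0.5,0,0,0,1],
    [0,0,-0.8,0,0,0,1],
    [0,0,-0.9,0,0,0,1],
    [0,0,-0.9,0,0,-0.9,1]
  ]
}}

```text
time: 9.57
tool_pos: [477.6, 277.4, 173.8]
tcp_rot: [-180.0, -0.0, -4.2]
ft_force: [0.5, 1.0, -0.8]
finger_gap: 86.0
grip_force: 0.0
```

>>> {"name": "apply_moves", "arguments": {
  "deltas": [
    [0,0,-0.9,0,0,-0.9,1],
    [0,0,-0.9,0,0,-0.9,1],
    [0,0,-0.5,0,0,-0.9,1],
    [0,0,0,0,0,-0.9,1],
    [0,0,0,0,0,-0.95,1],
    [0,0,0,0,0,-0.95,1]
  ]
}}

```text
time: 10.32
tool_pos: [477.6, 277.4, 242.1]
tcp_rot: [-180.0, -0.1, 21.1]
ft_force: [0.4, -0.0, -0.1]
finger_gap: 85.4
grip_force: 0.0
```

>>> {"name": "apply_moves", "arguments": {
  "deltas": [
    [-0.36,0.94,0,0,0,0,1],
    [-0.36,0.94,0,0,0,0,1],
    [-0.36,0.94,0,0,0,0,1],
    [-0.36,0.94,0,0,0,0,1],
    [-0.36,0.94,0,0,0,0,1],
    [-0.36,0.94,0,0,0,0,1],
    [-0.36,0.94,0,0,0,0,1],
    [-0.36,0.94,0,0,0,0,1]
  ]
}}

```text
time: 11.32
tool_pos: [477.4, 34.7, 242.0]
tcp_rot: [180.0, -0.1, 20.9]
ft_force: [0.6, 0.2, 0.5]
finger_gap: 85.6
grip_force: 0.0
```

>>> {"name": "apply_moves", "arguments": {
  "deltas": [
    [-0.36,0.94,0,0,0,0,1],
    [-0.36,0.94,0,0,0,0,1],
    [-0.36,0.94,0,0,0,0,1],
    [-0.36,0.94,0,0,0,0,1],
    [-0.3,0.94,0,0,0,0,1],
    [0,0,0,0,0,0,1]
  ]
}}

```text
time: 12.08
tool_pos: [479.0, -116.3, 241.8]
tcp_rot: [179.9, -0.0, 20.8]
ft_force: [-0.4, 0.1, -0.2]
finger_gap: 85.6
grip_force: 0.0
```

Run:
```python
from h import *
s=sense();print(s['time'],s['tool_pos'],s['tcp_rot'],s['joint_pos'])
cv2.imwrite('pics/w2.png',snapshot('wrist')[:,:,::-1])
cv2.imwrite('pics/t2.png',snapshot('top')[:,:,::-1])
```

```text
12.075 [ 479.048151   -116.27955199  241.81626627] [ 1.79943916e+02 -3.45006191e-02  2.07941407e+01] [-1.95906359e+01 -9.29515502e+00  1.02217905e+02 -2.03941767e-02
  8.70146328e+01  4.96162913e+01]
```

View pics/w2.png

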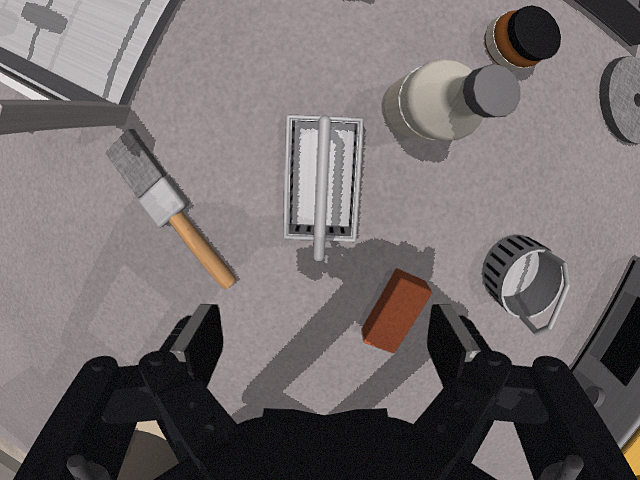

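The bail bar runs from (325,118) to (319,258), and the bottle stands to the right, clear of the finger path. The compound bar is at (397,310) and low. I compute the bar's pose, and its height from two views.

Run:
```python
from h import *
np.set_printoptions(precision=1,suppress=True)
s=sense()
A=plane('wrist',325,118,100,s);B=plane('wrist',319.3,258,100,s);d=A-B
print(A,B,(A+B)/2,np.linalg.norm(d),np.degrees(np.arctan2(d[1],d[0])))
print(tri(ray('wrist',325,118,s),ray('top',331.9,239.0),ray('side',337.1,240)),tri(ray('wrist',319.3,258,s),ray('top',347.7,279.4),ray('side',379.5,240)))
print('bottle',plane('wrist',490,90,200,s), 'bottle base',plane('wrist',425,112,30,s),'compound',plane('wrist',397,310,30,s))
u=np.array([np.cos(np.radians(20.8)),np.sin(np.radians(20.8))])
# pads position at TCP
print('tool', s['tool_pos'][:2]-((A+B)/2)[:2])
```

```text
[556.5 -84.7 100. ] [ 456.1 -118.4  100. ] [ 506.3 -101.6  100. ] 105.87793193596427 18.536056978603575
(array([554.6, -85.2, 101.9]), [np.float64(1.9559525089887349), np.float64(0.4579202236351782), np.float64(1.4987535936004823)]) (array([ 455.6, -120.7,   99.4]), [np.float64(2.2731809978302375), np.float64(2.0674675425016495), np.float64(0.2906380574485595)])
bottle [ 598.7 -153.   200. ] bottle base [ 598.9 -166.9   30. ] compound [ 406.3 -222.8   30. ]
tool [-27.2 -13. ]
```

>>> {"name": "apply_moves", "arguments": {
  "deltas": [
    [0.09,-0.15,0.8,0,0,0.44,1],
    [0,0,0.8,0,0,0,1],
    [0,0,0.8,0,0,0,1],
    [0,0,0.8,0,0,0,1],
    [0,0,0.8,0,0,0,1],
    [0,0,0.6,0,0,0,1],
    [0,0,0.3,0,0,0,1],
    [0,0,0,0,0,0,1]
  ],
  "grip_force": 80
}}

```text
time: 13.18
tool_pos: [479.7, -109.1, 93.6]
tcp_rot: [-180.0, 0.0, 19.0]
ft_force: [0.5, 0.0, 0.1]
finger_gap: 85.3
grip_force: 0.0
```

>>> {"name": "apply_moves", "arguments": {
  "deltas": [
    [0,0,0,0,0,0,0],
    [0,0,0,0,0,0,0],
    [0,0,0,0,0,0,0],
    [0,0,0,0,0,0,0],
    [0,0,0,0,0,0,0],
    [0,0,0,0,0,0,0]
  ]
}}

```text
time: 13.92
tool_pos: [480.2, -109.7, 94.1]
tcp_rot: [180.0, -0.0, 18.9]
ft_force: [0.0, -1.6, 2.0]
finger_gap: 6.7
grip_force: 78.0
```

Run:
```python
from h import *
cv2.imwrite('pics/w3.png',snapshot('wrist')[:,:,::-1])
```

```text
(no output)
```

View pics/w3.png

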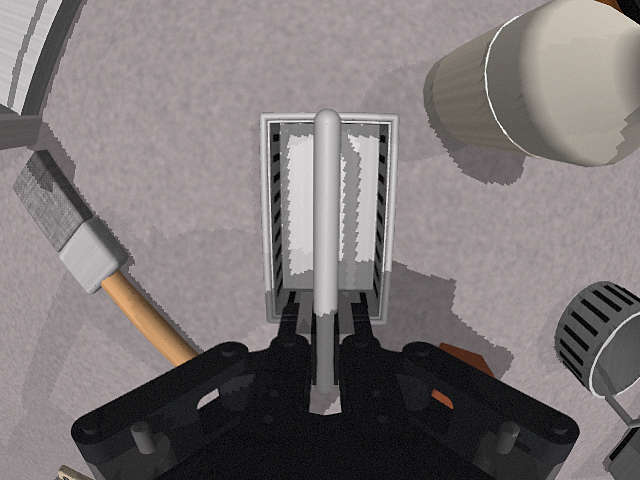

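>>> {"name": "apply_moves", "arguments": {
  "deltas": [
    [0,0,-0.2,0,0,0,0],
    [0,0,-0.5,0,0,0,0],
    [0,0,-0.7,0,0,0,0],
    [0,0,-0.9,0,0,0,0],
    [0,0,-0.9,0,0,0,0],
    [0,0,-0.9,0,0,0,0],
    [0,0,-0.7,0,0,0,0],
    [0,0,-0.3,0,0,0,0]
  ]
}}

```text
time: 14.98
tool_pos: [480.5, -109.6, 249.0]
tcp_rot: [179.9, -0.1, 18.9]
ft_force: [1.1, -0.3, -2.3]
finger_gap: 6.1
grip_force: 78.1
```

Run:
```python
from h import *
np.set_printoptions(precision=1,suppress=True)
s=sense();print(s['time'],s['tool_pos'],s['tcp_rot'],s['ft_force'],s['wrist_torque'],s['finger_gap'])
im=snapshot('wrist');a=cv2.imread('pics/w3.png')[:,:,::-1]
d=np.abs(im[100:330,255:405].astype(int)-a[100:330,255:405]).max(2)
# far bar end before/after: bright grey bar along column 326
for i in (a,im): print([int(x) for x in i[100:130:2,326].mean(1)])
for i in (a,im): print([int(x) for x in i[150,300:350:2].mean(1)],[int(x) for x in i[150,256:276:2].mean(1)],[int(x) for x in i[150,384:406:2].mean(1)])
p=plane('wrist',326.5,109,s['tool_pos'][2]+10,s);print('end offset',np.linalg.norm((p-s['tool_pos'])[:2]))
cv2.imwrite('pics/w4.png',im[:,:,::-1])
```

```text
14.975 [ 480.5 -109.6  249. ] [179.9  -0.1  18.9] [ 1.1 -0.3 -2.3] [-0.   0.1 -0. ] 6.1074072189841235
[152, 149, 148, 149, 148, 151, 171, 178, 190, 202, 212, 211, 169, 217, 214]
[152, 153, 151, 150, 135, 146, 167, 182, 192, 206, 208, 210, 215, 212, 210]
[218, 217, 215, 211, 214, 211, 230, 117, 147, 165, 178, 191, 199, 211, 205, 194, 184, 172, 158, 136, 115, 144, 143, 143, 138] [140, 136, 158, 202, 196, 131, 202, 77, 69, 70] [76, 75, 213, 134, 168, 211, 180, 117, 140, 135, 142]
[214, 209, 210, 211, 212, 217, 149, 135, 151, 169, 183, 188, 206, 210, 198, 189, 178, 171, 153, 125, 115, 143, 140, 141, 138] [147, 146, 159, 203, 192, 135, 195, 50, 69, 66] [82, 65, 223, 134, 176, 208, 166, 160, 158, 153, 158]
end offset 81.81253294013713
```

>>> {"name": "apply_moves", "arguments": {
  "deltas": [
    [0,0,0,0,0,-0.5,0],
    [0,0,0,0,0,-0.9,0],
    [0,0,0,0,0,-0.95,0],
    [0,0,0,0,0,-0.95,0],
    [0,0,0,0,0,-0.95,0],
    [0,0,0,0,0,-0.95,0],
    [0,0,0,0,0,-0.95,0],
    [0,0,0,0,0,-0.95,0]
  ]
}}

```text
time: 16.02
tool_pos: [479.4, -109.2, 245.7]
tcp_rot: [-179.9, 0.0, 51.6]
ft_force: [-0.4, -0.6, -3.3]
finger_gap: 5.8
grip_force: 78.2
```

>>> {"name": "apply_moves", "arguments": {
  "deltas": [
    [0,0,0,0,0,-0.95,0],
    [0,0,0,0,0,-0.95,0],
    [0,0,0,0,0,-0.95,0],
    [0,0,0,0,0,-0.95,0],
    [0,0,0,0,0,-0.95,0],
    [0,0,0,0,0,-0.95,0],
    [0,-0.4,0,0,0,-0.9,0],
    [0,-0.8,0,0,0,0,0]
  ]
}}

```text
time: 17.02
tool_pos: [443.8, -103.2, 245.7]
tcp_rot: [-179.9, -0.0, 81.8]
ft_force: [-0.8, 0.8, -2.2]
finger_gap: 6.2
grip_force: 78.1
```

>>> {"name": "apply_moves", "arguments": {
  "deltas": [
    [0.4,-0.7,0,0,0,0,0],
    [0.8,-0.45,0,0,0,0,0],
    [0.9,0,0,0,0,0,0],
    [0.9,0,0,0,0,0,0],
    [0.9,0,0,0,0,0,0],
    [0.9,0,0,0,0,0,0],
    [0.9,0,0,0,0,0,0],
    [0.9,0,0,0,0,0,0]
  ]
}}

```text
time: 18.02
tool_pos: [438.3, 98.4, 245.9]
tcp_rot: [-179.9, 0.0, 81.7]
ft_force: [0.7, -0.8, -3.6]
finger_gap: 5.8
grip_force: 78.1
```

>>> {"name": "apply_moves", "arguments": {
  "deltas": [
    [0.9,0,0,0,0,0,0],
    [0.9,0,0,0,0,0,0],
    [0.7,0,0,0,0,0,0],
    [0.45,0,0,0,0,0,0],
    [0,0,0,0,0,0,0]
  ]
}}

```text
time: 18.65
tool_pos: [451.2, 185.4, 246.2]
tcp_rot: [-179.9, 0.0, 81.8]
ft_force: [0.1, -0.4, -2.9]
finger_gap: 6.3
grip_force: 78.2
```

Run:
```python
from h import *
s=sense();print(s['time'],s['tool_pos'],s['tcp_rot'],s['joint_pos'])
c,q=np.cos(np.radians(8.35)),np.sin(np.radians(8.35))
w=s['tool_pos'][:2]-[520.5,272];print('tcp in bay',w@[c,-q],w@[q,c])
cv2.imwrite('pics/w5.png',snapshot('wrist')[:,:,::-1]);cv2.imwrite('pics/s5.png',snapshot('side')[:,:,::-1])
```

```text
18.65 [451.23032993 185.43869119 246.21752838] [-1.79939849e+02  3.05355455e-02  8.17934438e+01] [ 1.63185329e+01 -1.01126010e+01  1.02484351e+02 -2.81484271e-03
  8.76956492e+01  2.45252200e+01]
tcp in bay -55.964967910328056 -95.70302890464708
```

View pics/w5.png

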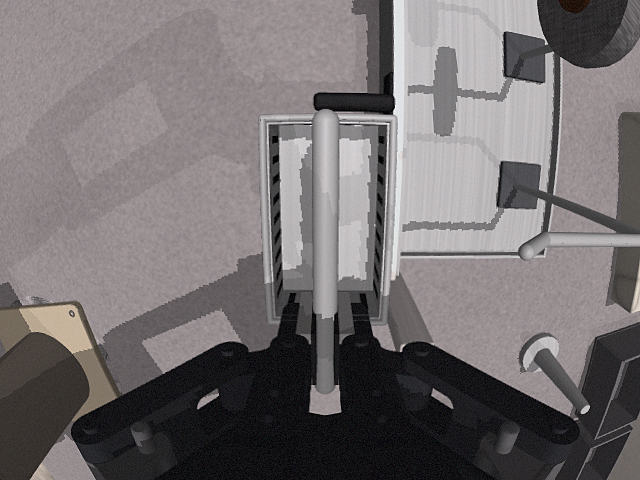

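The basket hangs straight with the handle below it. The hook tip shows at (527,250), the bend at (547,240), and the arm runs right along row 240. I compute the hook position in the tool frame.

Run:
```python
from h import *
np.set_printoptions(precision=1,suppress=True)
s=sense();Rt=R.from_euler('xyz',s['tcp_rot'],degrees=True).as_matrix()
for n,u,v,z in(('tip',527,248,233),('bend',545,240,213),('arm',610,240,213),('farend bar',326.5,109,252),('rimL',264,200,192),('rimR',392,200,192)):
    print(n,Rt.T@(plane('wrist',u,v,z,s)-s['tool_pos']))
print('tip tri',tri(ray('wrist',527,250,s),ray('top',206.3,242.3)))
```

```text
tip [28.4 90.1 13.4]
bend [ 26.  113.6  33.4]
arm [ 26.  163.   33.4]
farend bar [82.5  0.1 -5.6]
rimL [ 40.5 -31.1  54.5]
rimR [40.6 33.6 54.4]
tip tri (array([544.9, 196.8, 230.5]), [np.float64(1.4721775125064294), np.float64(1.4721775125062473)])
```

>>> {"name": "apply_moves", "arguments": {
  "deltas": [
    [0,0.4,0,0,0,0,0],
    [0,0.7,0,0,0,0,0],
    [0,0.8,0,0,0,0,0],
    [0,0.8,0,0,0,0,0],
    [0,0.8,0,0,0,0,0],
    [0,0.57,0,0,0,0,0],
    [0,0,0,0,0,0,0]
  ]
}}

```text
time: 19.62
tool_pos: [573.6, 166.2, 246.3]
tcp_rot: [-180.0, 0.0, 81.6]
ft_force: [-0.5, -0.3, -2.4]
finger_gap: 6.4
grip_force: 78.2
```

>>> {"name": "apply_moves", "arguments": {
  "deltas": [
    [0,0,0.3,0,0,0,0],
    [0,0,0.4,0,0,0,0],
    [0,0,0.2,0,0,0,0],
    [0,0,0,0,0,0,0]
  ]
}}

```text
time: 20.12
tool_pos: [571.6, 167.5, 218.7]
tcp_rot: [-179.9, 0.0, 81.7]
ft_force: [-0.2, -0.4, -2.2]
finger_gap: 6.4
grip_force: 78.2
```

Run:
```python
from h import *
s=sense();print(s['time'],s['tool_pos'],s['tcp_rot'],s['ft_force'],s['wrist_torque'])
cv2.imwrite('pics/w6.png',snapshot('wrist')[:,:,::-1])
```

```text
20.125 [571.60110839 167.5298885  218.74009596] [-1.79909169e+02  3.33232129e-02  8.17467553e+01] [-0.23339402 -0.37344369 -2.24621321] [-0.06181579  0.01339437  0.01585988]
```

View pics/w6.png

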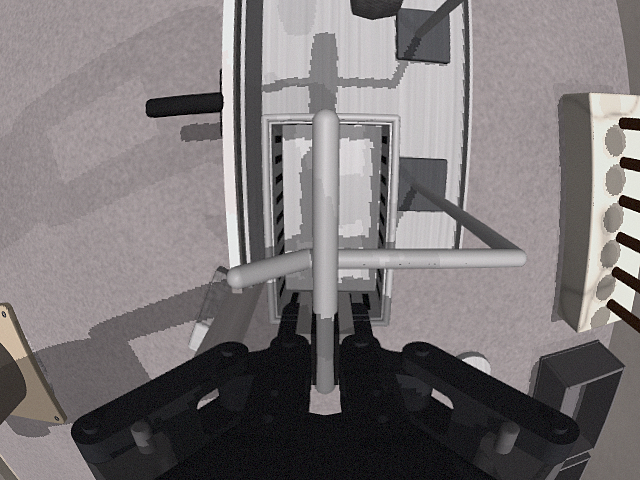

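The hook arm passes under the bail bar at (326,260), just inside the bend and clear of the fingers. Now lower it the last few millimetres.

>>> {"name": "apply_moves", "arguments": {
  "deltas": [
    [0,0,0.1,0,0,0,0],
    [0,0,0.05,0,0,0,0],
    [0,0,0,0,0,0,0]
  ]
}}

```text
time: 20.55
tool_pos: [572.4, 167.5, 215.2]
tcp_rot: [-180.0, 0.0, 81.7]
ft_force: [1.0, -0.1, -1.9]
finger_gap: 6.4
grip_force: 78.2
```

>>> {"name": "apply_moves", "arguments": {
  "deltas": [
    [0,0,0.05,0,0,0,0],
    [0,0,0,0,0,0,0]
  ]
}}

```text
time: 20.8
tool_pos: [572.3, 167.5, 213.7]
tcp_rot: [-180.0, 0.0, 81.7]
ft_force: [0.6, -0.8, -2.7]
finger_gap: 6.1
grip_force: 78.2
```

>>> {"name": "apply_moves", "arguments": {
  "deltas": [
    [0,0,0.07,0,0,0,0],
    [0,0,0,0,0,0,0]
  ]
}}

```text
time: 21.05
tool_pos: [572.7, 167.5, 212.4]
tcp_rot: [179.9, -0.0, 81.7]
ft_force: [-0.8, -1.0, 2.3]
finger_gap: 6.6
grip_force: 78.7
```

>>> {"name": "apply_moves", "arguments": {
  "deltas": [
    [0,0,0.05,0,0,0,0],
    [0,0,0,0,0,0,0]
  ]
}}

```text
time: 21.3
tool_pos: [572.9, 167.4, 211.8]
tcp_rot: [179.9, -0.0, 81.7]
ft_force: [-3.3, -2.5, 6.8]
finger_gap: 6.6
grip_force: 79.2
```

>>> {"name": "apply_moves", "arguments": {
  "deltas": [
    [0,0,0,0,0,0,0.15],
    [0,0,0,0,0,0,0.3],
    [0,0,0,0,0,0,0.5],
    [0,0,0,0,0,0,0.6],
    [0,0,0,0,0,0,0.6],
    [0,0,0,0,0,0,0.6]
  ]
}}

```text
time: 22.05
tool_pos: [572.4, 167.5, 210.1]
tcp_rot: [-180.0, 0.0, 81.7]
ft_force: [0.1, 0.2, 0.8]
finger_gap: 51.4
grip_force: 0.0
```

>>> {"name": "apply_moves", "arguments": {
  "deltas": [
    [0,0,-0.2,0,0,0,0.6],
    [0,0,-0.5,0,0,0,0.6],
    [0,0,-0.8,0,0,0,0.6],
    [0,0,-0.9,0,0,0,0.6],
    [0,0,-0.5,0,0,0,0.6],
    [0,0,0,0,0,0,0.6]
  ]
}}

```text
time: 22.8
tool_pos: [573.2, 167.7, 299.2]
tcp_rot: [179.8, -0.1, 81.7]
ft_force: [0.5, 0.7, 0.5]
finger_gap: 51.3
grip_force: 0.0
```

Run:
```python
from h import *
s=sense();print(s['time'],s['tool_pos'],s['tcp_rot'],s['ft_force'])
cv2.imwrite('pics/w7.png',snapshot('wrist')[:,:,::-1])
```

```text
22.8 [573.19299486 167.69794466 299.23462718] [ 1.79818422e+02 -6.51182907e-02  8.17305395e+01] [0.49873849 0.70907575 0.47891607]
```

View pics/w7.png

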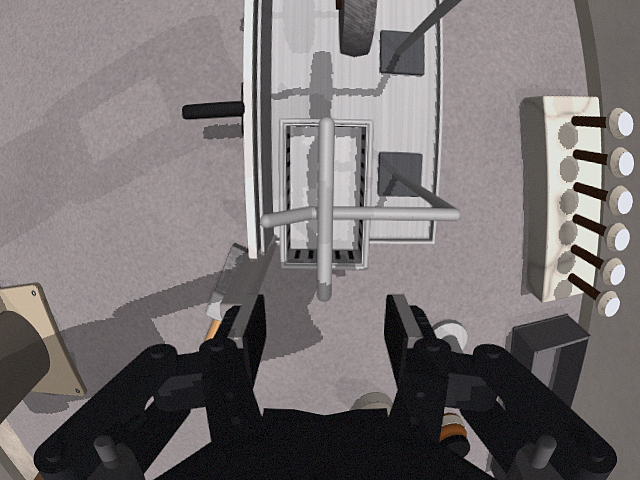

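The basket hangs level on the hook, with the bar across the arm at (324,213). Now turn and go to the sash handle.

>>> {"name": "apply_moves", "arguments": {
  "deltas": [
    [0,0,0,0,0,-0.98,0.6],
    [0,0,0,0,0,-0.98,0.6],
    [0,0,0,0,0,-0.98,0.6],
    [0,0,0,0,0,-0.98,0.6],
    [0,0,0,0,0,-0.98,0.6],
    [0,0,0,0,0,-0.98,0.6],
    [0,0,0,0,0,-0.98,0.6],
    [0,0,0,0,0,-0.98,0.6]
  ]
}}

```text
time: 23.85
tool_pos: [571.7, 167.4, 295.2]
tcp_rot: [-179.8, -0.0, 117.8]
ft_force: [1.2, 0.4, -0.2]
finger_gap: 51.0
grip_force: 0.0
```

>>> {"name": "apply_moves", "arguments": {
  "deltas": [
    [0,0,0,0,0,-0.98,0.6],
    [0,0,0,0,0,-0.98,0.6],
    [0,0,0,0,0,-0.98,0.6],
    [0,0,0,0,0,-0.98,0.6],
    [0,0,0,0,0,-0.98,0.6],
    [0,0,0,0,0,-0.98,0.6],
    [0,0,0,0,0,-0.98,0.6],
    [0,0,0,0,0,-0.98,0.6]
  ]
}}

```text
time: 24.85
tool_pos: [571.7, 167.4, 295.3]
tcp_rot: [-179.9, -0.1, 153.8]
ft_force: [0.5, -0.1, 0.7]
finger_gap: 51.5
grip_force: 0.0
```

>>> {"name": "apply_moves", "arguments": {
  "deltas": [
    [0,0,0,0,0,-0.98,0.6],
    [0,0,0,0,0,-0.98,0.6],
    [0,0,0,0,0,-0.98,0.6],
    [0,0,0,0,0,-0.98,0.6],
    [0,0,0,0,0,0,0.6]
  ]
}}

```text
time: 25.48
tool_pos: [571.8, 167.4, 295.5]
tcp_rot: [-180.0, -0.1, 171.5]
ft_force: [-0.2, -0.0, -0.4]
finger_gap: 51.1
grip_force: 0.0
```

>>> {"name": "apply_moves", "arguments": {
  "deltas": [
    [0.74,0.64,0,0,0,0,0.6],
    [0.74,0.64,0,0,0,0,0.6],
    [0.74,0.64,0,0,0,0,0.6],
    [0.74,0.64,0,0,0,0,0.6],
    [0.74,0.64,0,0,0,0,0.6],
    [0,0,0,0,0,0,0.6]
  ]
}}

```text
time: 26.22
tool_pos: [475.3, 280.0, 296.5]
tcp_rot: [-180.0, -0.1, 171.6]
ft_force: [-1.1, 0.1, -0.1]
finger_gap: 51.3
grip_force: 0.0
```

Run:
```python
from h import *
np.set_printoptions(precision=1,suppress=True)
s=sense();Rt=R.from_euler('xyz',s['tcp_rot'],degrees=True).as_matrix()
print(s['tool_pos'],s['tcp_rot'],Rt.T@([477.8,278.9,80]-s['tool_pos']))
im=snapshot('wrist');cv2.imwrite('pics/w8.png',im[:,:,::-1])
# black blob: handle, above row 330 region
m=(im.max(2)<50).astype(np.uint8);n,l,st,c=cv2.connectedComponentsWithStats(m)
for i in range(1,n):
    if st[i,4]>200: print(st[i],c[i],Rt.T@(plane('wrist',*c[i],96,s)-s['tool_pos']))
```

```text
[475.3 280.  296.5] [-180.    -0.1  171.6] [ -2.8  -0.6 216.5]
[ 298  190   53   65 1322] [324.3 230.4] [-16.4  -0.2 200.5]
[   22   290   618   190 57411] [335.4 414.2] [-242.3   12.9  200.3]
[ 33 380  27  29 525] [ 45.7 394.4] [-270.2 -421.6  200.4]
```

>>> {"name": "apply_moves", "arguments": {
  "deltas": [
    [-0.09,-0.02,0.9,0,0,0,0.6],
    [0,0,1,0,0,0,0.6],
    [0,0,1,0,0,0,0.6],
    [0,0,1,0,0,0,0.6],
    [0,0,1,0,0,0,0.6],
    [0,0,1,0,0,0,0.6],
    [0,0,0.8,0,0,0,0.6],
    [0,0,0.47,0,0,0,0.6]
  ],
  "grip_force": 60
}}

```text
time: 27.28
tool_pos: [478.9, 276.5, 80.2]
tcp_rot: [-179.9, -0.1, 171.5]
ft_force: [1.2, -0.1, -0.4]
finger_gap: 51.3
grip_force: 0.0
```

>>> {"name": "apply_moves", "arguments": {
  "deltas": [
    [0,0,0,0,0,0,0.6],
    [0,0,0,0,0,0,0],
    [0,0,0,0,0,0,0],
    [0,0,0,0,0,0,0],
    [0,0,0,0,0,0,0],
    [0,0,0,0,0,0,0],
    [0,0,0,0,0,0,0]
  ]
}}

```text
time: 28.15
tool_pos: [480.3, 278.6, 83.6]
tcp_rot: [179.9, 0.1, 171.6]
ft_force: [0.6, 4.0, 5.7]
finger_gap: 13.1
grip_force: 61.9
```

>>> {"name": "apply_moves", "arguments": {
  "deltas": [
    [0,0,-0.2,0,0,0,0],
    [0,0,-0.4,0,0,0,0],
    [0,0,-0.5,0,0,0,0],
    [0,0,-0.5,0,0,0,0],
    [0,0,-0.5,0,0,0,0],
    [0,0,-0.4,0,0,0,0],
    [0,0,-0.2,0,0,0,0],
    [0,0,0,0,0,0,0]
  ]
}}

```text
time: 29.15
tool_pos: [480.2, 278.6, 164.1]
tcp_rot: [179.9, 0.1, 171.6]
ft_force: [4.0, 4.4, 1.4]
finger_gap: 12.9
grip_force: 61.3
```

>>> {"name": "apply_moves", "arguments": {
  "deltas": [
    [0,0,-0.1,0,0,0,0],
    [0,0,0,0,0,0,0]
  ]
}}

```text
time: 29.4
tool_pos: [480.2, 278.6, 166.4]
tcp_rot: [179.9, 0.1, 171.6]
ft_force: [6.8, 5.5, -4.0]
finger_gap: 12.8
grip_force: 60.5
```

>>> {"name": "apply_moves", "arguments": {
  "deltas": [
    [0,0,-0.1,0,0,0,0],
    [0,0,0,0,0,0,0]
  ]
}}

```text
time: 29.65
tool_pos: [480.2, 278.6, 169.3]
tcp_rot: [179.9, 0.1, 171.6]
ft_force: [6.0, 5.1, -5.0]
finger_gap: 13.0
grip_force: 60.3
```

>>> {"name": "apply_moves", "arguments": {
  "deltas": [
    [0,0,-0.1,0,0,0,0],
    [0,0,0,0,0,0,0]
  ]
}}

```text
time: 29.9
tool_pos: [480.2, 278.6, 172.2]
tcp_rot: [179.9, 0.1, 171.6]
ft_force: [6.4, 5.2, -5.2]
finger_gap: 12.7
grip_force: 60.3
```

>>> {"name": "apply_moves", "arguments": {
  "deltas": [
    [0,0,-0.1,0,0,0,0],
    [0,0,0,0,0,0,0]
  ]
}}

```text
time: 30.15
tool_pos: [480.2, 278.6, 173.8]
tcp_rot: [179.9, 0.1, 171.6]
ft_force: [12.6, 8.9, -14.6]
finger_gap: 12.8
grip_force: 62.4
```

>>> {"name": "apply_moves", "arguments": {
  "deltas": [
    [0,0,-0.07,0,0,0,0],
    [0,0,0,0,0,0,0]
  ]
}}

```text
time: 30.4
tool_pos: [480.1, 278.5, 173.8]
tcp_rot: [179.9, 0.1, 171.6]
ft_force: [19.8, 13.4, -29.6]
finger_gap: 12.8
grip_force: 60.3
```

>>> {"name": "apply_moves", "arguments": {
  "deltas": [
    [0,0,0,0,0,0,0.3],
    [0,0,0,0,0,0,0.6],
    [0,0,0,0,0,0,0.6],
    [0,0,0,0,0,0,0.6],
    [0,0,-0.3,0,0,0,0.6],
    [0,0,-0.8,0,0,0,0.6],
    [0,0,-0.9,0,0,0,0.6],
    [0,0,-0.8,0,0,0,0.6]
  ]
}}

```text
time: 31.4
tool_pos: [479.4, 277.8, 263.2]
tcp_rot: [180.0, 0.1, 171.6]
ft_force: [0.3, 0.1, -0.2]
finger_gap: 51.3
grip_force: 0.0
```

>>> {"name": "apply_moves", "arguments": {
  "deltas": [
    [1,0,-0.5,0,0,0,0.6],
    [1,0,0,0,0,0,0.6],
    [0.5,0,0,0,0,0,0.6],
    [0,0,0,0,0,0,0.6]
  ]
}}

```text
time: 31.9
tool_pos: [404.7, 289.0, 276.6]
tcp_rot: [180.0, 0.0, 171.6]
ft_force: [0.8, -0.2, -0.5]
finger_gap: 51.2
grip_force: 0.0
```

Run:
```python
from h import *
np.set_printoptions(precision=1,suppress=True)
s=sense();Rt=R.from_euler('xyz',s['tcp_rot'],degrees=True).as_matrix();print(s['time'],s['tool_pos'],s['ft_force'])
im=snapshot('wrist');cv2.imwrite('pics/w9.png',im[:,:,::-1])
m=(im.max(2)<50).astype(np.uint8);n,l,st,c=cv2.connectedComponentsWithStats(m)
for i in range(1,n):
    if st[i,4]>200:
        x,y,w,h=st[i,:4]
        if h<150: # end of handle at y+h; height from width(14 mm) and from end location bay x=-64
            for z in(96,141,186): print(st[i],z,plane('wrist',x+w/2,y+h,z,s))
print('expected end',520.5-64*.9894,272+64*.1452)
```

```text
31.9 [404.7 289.  276.6] [ 0.8 -0.2 -0.5]
[ 294  314   64   77 2494] 96 [591.  263.2  96. ]
[ 294  314   64   77 2494] 141 [552.8 268.6 141. ]
[ 294  314   64   77 2494] 186 [514.7 274.  186. ]
expected end 457.1784 281.2928
```

Run:
```python
from h import *
np.set_printoptions(precision=1,suppress=True)
s=sense()
for z in(96,141,186): print(z,plane('wrist',326,314,z,s))
im=snapshot('top');a=cv2.imread('pics/top0.png')[:,:,::-1]
O=np.array([520.5,272]);ux=np.array([.9894,-.1452]);uy=np.array([.1452,.9894])
W=lambda x,y,z:np.r_[O+x*ux+y*uy,z]
d=cv2.absdiff(im,a).max(2)>25
m=np.zeros(d.shape,np.uint8)
q=np.array([proj('top',W(x,y,160)) for x,y in((34,-125),(34,-15),(98,-15),(98,-125))],int);print(q.tolist())
cv2.fillPoly(m,[q],1);print('changed in basket area',d[m>0].mean())
for y in(-110,-90,-55,-30): print(y,[int(im[int(round(v)),int(round(u))].mean()) for u,v in(proj('top',W(x,y,219.5)) for x in range(45,92,4))])
for n,(x,y,w,h) in dict(bottle=(340,200,40,45),round=(410,240,45,50),comp=(375,280,25,45),jar=(370,160,35,35),mandrel=(300,165,35,35),brush=(265,275,60,45)).items(): print(n,d[y:y+h,x:x+w].mean())
```

```text
96 [497.  276.7  96. ]
141 [472.6 280.1 141. ]
186 [448.2 283.5 186. ]
[[234, 246], [187, 240], [191, 213], [238, 219]]
changed in basket area 0.36622807017543857
-110 [127, 128, 112, 142, 122, 148, 134, 128, 136, 137, 103, 89]
-90 [159, 149, 112, 140, 161, 136, 141, 169, 170, 171, 138, 91]
-55 [158, 170, 135, 112, 126, 133, 149, 158, 171, 169, 159, 93]
-30 [110, 90, 95, 98, 88, 145, 131, 109, 139, 103, 104, 114]
bottle 0.019444444444444445
round 0.0
comp 0.0
jar 0.0
mandrel 0.0
brush 0.0
```

```bash
python3 -c "from bench import *;print(hand_in())"
```

```text
the job is handed in; nothing more can be done
None
```

The job is handed in after about 32 s: the sash went down to its stop, the rectangular basket hangs level on the empty right-hand hook, and the sash is back up against its top stop; the final top-camera check showed nothing else on the bench moved.

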